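# Load a rod into the deburring machine and hold its run plunger half-way

### The job

Take the slim, longer steel rod from the wooden stock block and slide it end-first down the hole of the machine's aluminium guide block until it is fully home, not dropping it in, and let go of it. Then push the machine's black mushroom-headed run plunger down about half-way (12 mm of its 24 mm), never through to the bottom, and finish while still holding it there: the machine only runs while it is held. Leave the thick rod, the can and the wrench where they are.

Things in the scene. Friction and masses are not known exactly. Their poses are not given: they have to be found in the camera images.
- machine: Bench rod-end deburring machine, fixed: a green base plate 190 (x) x 300 (y) x 12 mm high carrying, along its front (-x) edge, the aluminium guide block on the left (+y) and a grey switch housing with the plunger on the right (-y); a green ribbed motor lies along y behind them (top 100 mm above the table) with a dark gearbox 87 mm high behind the guide block. Origin at the centre of the base plate's underside, on the table; z up.
- guide_mouth (a point): Centre of the mouth of the guide, at the rim of the steel lead-in funnel on top of the guide block (machine frame x -45, y +90, z +82 mm); z up, axes as the machine's. The block is 60 x 60 mm, its top 74 mm above the table; the 12-sided funnel stands 8 mm above that (outer diameter about 43 mm) and narrows from 34 mm at its rim to the upright round hole, 22 mm in diameter, closed at the bottom, 60 mm below the rim.
- rod_center (a point): Centre (half-way up) of the slim loose steel rod: 20 mm in diameter, 130 mm long, about 0.32 kg, ends bevelled 2 mm, z along its length. It starts upright in the stock block, its foot 10 mm above the table and its top at 140 mm. Fully home in the guide its centre is 5 mm above the guide mouth and it stands 70 mm out of the funnel.
- stock: Pale wooden stock block, fixed: 150 (x) x 70 (y) x 30 mm high, origin at the centre of its underside on the table. Two loose holes 20 mm deep: the slim rod's (24 mm wide) at x -42 mm, the thick rod's at x +42 mm. The block may be turned any way round.
- thick_rod_center (a point): Centre of the other steel rod, which stays: 30 mm in diameter, 100 mm long, upright in the stock block's other hole, top at 110 mm above the table.
- plunger (a joint): Travel of the run plunger: 0 = fully up, 0.024 = pressed to the bottom. It slides straight down and springs back: it takes about 5 N to start it, 9 N to hold it half-way, 13 N to reach the bottom.
- plunger_top (a point): Centre of the plunger's flat top (moves with it); fully up it is 103 mm above the table (machine frame x -45, y -90 mm). The black round head is 48 mm in diameter and 10 mm thick; fully up its underside is 26 mm above the grey housing (60 x 60 mm).
- can: Closed metal can standing on the table, 66 mm in diameter, 100 mm high, to be left alone; origin at the centre of its underside.
- wrench: Steel wrench lying flat on the table, to be left alone; origin on its underside.

How it is judged:
By the outcome, as a careful person would: the job done as asked, in the order asked, and still so for the second after the job is handed in, while the arm keeps its last pose, push and grip.
It also fails if it takes over 59 s, if anything falls off the work surface, if the arm or the gripper's body presses on something with over 40 N, if the wrist force passes 120 N, or if a joint passes its speed limit or range.

### The arm

A 6-joint arm with a two-finger parallel gripper is mounted at the origin on the work surface. World frame = base frame: x ahead of the robot, y to its left, z up, the work surface at z = 0. Lengths are in m, angles in rad, forces in N, time in s.
With the tool pointing down it reaches from about 0.35 to 0.85 m from the base axis. Payload 8.1 kg.
Tool frame: the origin (TCP) lies at the very end of the fingers, on their centre line; the grasp point (between the pads) lies robot.hold_point_z behind it (robot.hold_point_z is the distance from the TCP to the grasp point, in m); z points along the fingers, y is the direction in which the jaws open and shut (so a half turn about z gives the same grasp; the last joint's range is limited). The gripper opens to 93 mm and grips with 3 to 60 N. Pads are 15 mm wide; open, the fingers measure 128 mm over their backs; the gripper's body (75 mm by 188 mm) begins 65 mm behind the grasp point.
Start: joints at [1.25, 0.13, 1.488, -0, 1.523, -0.085], TCP at [0.14, 0.583, 0.219] pointing down, gripper open.
Joint ranges: [-2.96, 2.96], [-0.89, 2.26], [0.02, 2.5], [-1.34, 4.48], [0, 2.73], [-2.66, 2.66]. Speed limits (rad/s): [2.39, 2.39, 2.79, 3.14, 3.14, 3.14].

### API

Orientations are given as a rotation vector (axis times angle).
In Python, from plant import robot, cams gives the robot as it stands. The module is installed in compiled form; this text tells all that it offers.
- The arm moves only by the tool step_arm, never from a script. Its argument "deltas" is a list of rows, each an object with "offset": the shift along the tool's x, y, z in cm, a list of three; "roll": the turn about the tool's z in rad. In form: [{"offset": [x, y, z], "roll": roll}, ...]. A call has 1 to 12 rows; each row shifts and turns the commanded pose from where the row before left it, along the tool's axes as they then stand; what a row does not reach is not made up. A row lasts 1/8 s, in which the tool goes at most 62.5 mm and 10.7 degrees, less where a joint would pass 70% of its speed; a pose out of reach is approached as far as the arm can. A call with a gripper value outside its range is refused whole. "fingers" is the finger opening in cm, from 0 to 9.3, set as the call begins (left out, the last holds). The fingers move at their own pace and stop on an object; "grip_force" is the grip in N (left out, the last holds). Time passes only in rows, so rows that do not move let the fingers close. It gives the time, the measured TCP pose, the force and the opening at its end, in the units of the state.
- robot.read_state(): the state, without advancing time (a new reading comes with each control period).
- cams.read_camera(name): name is "side" or "top"; returns a dict with "pixels" (480x640x3 uint8, red, green, blue), "fx", "fy", "cx", "cy" (pixels), "extrinsics" (4x4, takes a point from world to camera coordinates). Camera axes: x right, y down, z forward; pixel columns grow to the right and rows downward; lengths in m; the calibration is good to about 2 mm. A picture is of the moment at which its call begins. There is no depth.
- robot.close_job(): hands the job in, once; it reports no verdict.
Trained networks look in a picture, given as the dict that the camera call returned (one of the last four; its "shot" number tells which), for a name from the list of things; names that differ only in an ending like _2 or _b are one class to them, and where a whole thing is asked for, a point or a joint stands for the part that bears it (a point fixed in the world has none). Each returns a list of dicts, best first, with "score" (0 to 1); they miss things now and then, are a little off and sometimes report something else, mostly with a low value. They report only what shows in the picture. A call takes as long as a camera call.
- cams.boxes_of(picture, thing): "xy" ([column, row] in pixels, amid what is visible of it).
- cams.silhouettes(picture, thing): "mask" (480x640 bool, what is visible of it) and "xy" ([column, row] in pixels, amid what is visible of it).
- cams.pinpoint(picture, thing): "xy" ([column, row] in pixels: a listed point, or the origin of a listed thing).
The state is a dict: "t": time; "q": joint angles; "dq": joint speeds; "joint_torque": joint torques, N m; "tool_pos": TCP position; "orientation": TCP orientation; "force": force on the tool from outside, world axes, zero at the start; "wrist_torque": the same for the moment, N m; "opening": finger opening in m.
Only numpy, scipy, OpenCV 4.12 (cv2) and the standard library are available. Lean on these libraries where they do the work, as an engineer would, in place of code of your own. Each camera call takes 0.05 s, during which the arm holds its last target. There are 200 camera calls.

## Working session

There is one attempt and no reset: what is moved stays moved. The work goes in short steps, Python scripts to look and compute and a tool call to move; the robot and the scene stay as the last step left them, time stands still between calls to the robot, and variables do not carry over. Pictures are saved under pics/ and viewed, about 8 in all and at most 12, crops included, and the job is handed in when it is done.

Besides the shell and the picture viewer there is one more tool, called by a JSON object that holds its "op" and its "data", one argument or row to a line. step_arm: Moves the arm, as the interface text tells. Its arguments: {"type":"object","properties":{"deltas":{"type":"array"},"fingers":{"type":"number"},"grip_force":{"type":"number"}},"required":["deltas"]}

```bash
mkdir -p pics && cat > h.py <<'E'
import numpy as np, cv2
from plant import robot, cams
from scipy.spatial.transform import Rotation as R
def ray(p,xy):
    E=p["extrinsics"];d=np.array([(xy[0]-p["cx"])/p["fx"],(xy[1]-p["cy"])/p["fy"],1.]);r=E[:3,:3].T
    return -r@E[:3,3], r@d
def at_z(p,xy,z):
    o,d=ray(p,xy);return o+d*(z-o[2])/d[2]
def tri(rs):
    A=0;b=0
    for o,d in rs:
        d=d/np.linalg.norm(d);M=np.eye(3)-np.outer(d,d);A=A+M;b=b+M@o
    return np.linalg.solve(A,b)
def proj(p,X):
    c=p["extrinsics"][:3,:3]@np.asarray(X)+p["extrinsics"][:3,3];return np.array([p["fx"]*c[0]/c[2]+p["cx"],p["fy"]*c[1]/c[2]+p["cy"]])
def save(p,n):cv2.imwrite("pics/"+n,p["pixels"][:,:,::-1])
E
python3 - <<'E'
from h import *
np.set_printoptions(precision=4,suppress=True)
s=robot.read_state();print(s,robot.hold_point_z)
P={n:cams.read_camera(n) for n in("side","top")}
for n in P:
    save(P[n],n+"0.png");E=P[n]["extrinsics"];print(n,-E[:3,:3].T@E[:3,3],E[2,:3],P[n]["fx"])
for th,z in [("machine",0),("guide_mouth",.082),("rod_center",.075),("stock",0),("thick_rod_center",.06),("plunger_top",.103),("can",0),("wrench",0)]:
    rs=[]
    for n in P:
        r=cams.pinpoint(P[n],th)
        print(th,n,[(np.round(a["xy"],1),round(a["score"],2),at_z(P[n],a["xy"],z)[:2]) for a in r[:2]])
        if r: rs.append(ray(P[n],r[0]["xy"]))
    if len(rs)==2: print("   tri",tri(rs))
E
```

```text
{'t': 0.0, 'q': array([ 1.2496,  0.1312,  1.4892,  0.    ,  1.523 , -0.0853]), 'dq': array([ 0.0007, -0.001 , -0.0006,  0.0024,  0.0007, -0.0007]), 'joint_torque': array([  0.0004, -55.9849, -49.1756,   0.0768,   0.0355,  -0.0002]), 'tool_pos': array([0.14  , 0.5829, 0.2176]), 'orientation': array([-0.3696, -3.1194,  0.0028]), 'force': array([-0.9134, -0.1787,  1.2168]), 'wrist_torque': array([ 0.0053, -0.0157,  0.0243]), 'opening': 0.0928823398708451} 0.0188
side [ 0.2222 -0.6146  0.9094] [ 0.2165  0.6302 -0.7457] 464.75281373654485
top [0.3565 0.042  1.0977] [ 0.1114  0.0083 -0.9937] 494.4100399419186
machine side [(array([361.2, 236.4]), 0.6, array([0.6078, 0.1364]))]
machine top [(array([277.5, 181.5]), 0.58, array([0.6127, 0.131 ]))]
   tri [0.6084 0.1312 0.006 ]
guide_mouth side [(array([334.1, 194.5]), 0.57, array([0.561 , 0.2291]))]
guide_mouth top [(array([223.1, 199.2]), 0.71, array([0.559 , 0.2388]))]
   tri [0.5633 0.2404 0.0711]
rod_center side [(array([421.1, 375.4]), 0.77, array([ 0.5503, -0.2972]))]
rod_center top []
stock side [(array([432.6, 379.6]), 0.97, array([ 0.5984, -0.2845]))]
stock top []
thick_rod_center side [(array([453. , 357.5]), 0.85, array([ 0.6351, -0.2765]))]
thick_rod_center top []
plunger_top side [(array([358.3, 240.1]), 0.53, array([0.5533, 0.0425]))]
plunger_top top [(array([315.5, 189. ]), 0.61, array([0.5708, 0.0451]))]
   tri [0.5641 0.0469 0.0969]
can side [(array([357.5, 433.3]), 0.63, array([ 0.409 , -0.3384])), (array([449.9, 357.9]), 0.34, array([ 0.6574, -0.2515]))]
can top [(array([490.9, 263.2]), 0.83, array([ 0.4151, -0.3384])), (array([481.4, 198.1]), 0.67, array([ 0.5618, -0.3266]))]
   tri [ 0.4124 -0.3383 -0.0021]
wrench side [(array([227.9, 176.6]), 0.6, array([0.3179, 0.4825]))]
wrench top [(array([121.4, 320.4]), 0.66, array([0.3104, 0.4805]))]
   tri [0.314  0.4778 0.0048]
```

View pics/side0.png

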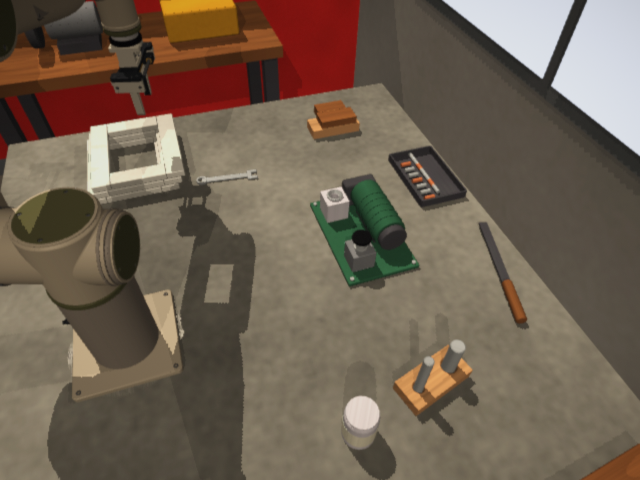

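View pics/top0.png

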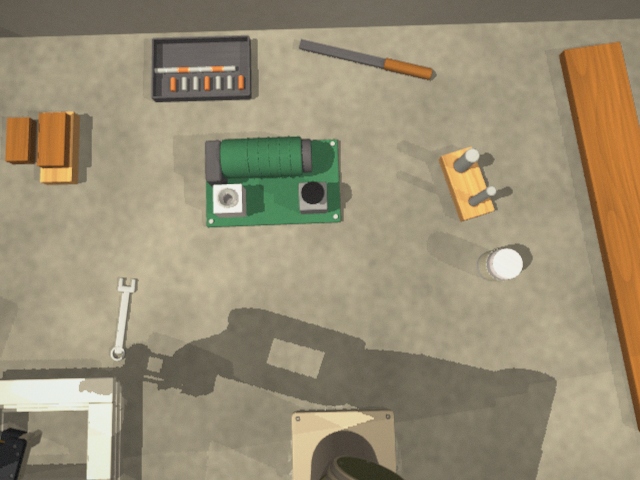

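Side view: slim rod in the stock's near hole, top at ~(428,361), thick rod ~(455,345). Top view: slim rod top ~(491,191), thick rod ~(472,156), funnel ~(229,198), plunger ~(313,193). Now I'll refine with silhouette fits and overlays.

```bash
cat >> h.py <<'E'
def circ(x,y,z,r,n=40):
    t=np.linspace(0,2*np.pi,n,endpoint=False);return np.c_[x+r*np.cos(t),y+r*np.sin(t),np.full(n,z)]
def cylhull(p,x,y,z0,z1,r):
    return cv2.convexHull(np.array([proj(p,X) for X in np.r_[circ(x,y,z0,r),circ(x,y,z1,r)]],np.float32))
def cylmask(p,*a):
    m=np.zeros((480,640),np.uint8);cv2.fillPoly(m,[np.round(cylhull(p,*a)*16).astype(np.int32)],1,shift=4);return m>0
def fitcyl(PM,x0,z0,z1,r):
    from scipy.optimize import minimize
    def c(v):
        s=0
        for p,m in PM:
            k=cylmask(p,v[0]/100,v[1]/100,z0,z1,r);s-=(k&m).sum()/(k|m).sum()
        return s
    o=minimize(c,np.array(x0)*100,method="Nelder-Mead",options=dict(initial_simplex=np.array(x0)*100+np.array([[0,0],[1,0],[0,1]])))
    return o.x/100,-o.fun/len(PM)
def draw(img,p,pts,col,S,o):
    q=np.round((np.array([proj(p,X) for X in pts])-o+.5)*S-.5).astype(np.int32);cv2.polylines(img,[q],True,col,1,cv2.LINE_AA)
def crop(p,c,w,h,S):
    o=np.round(np.array(c)-[w/2,h/2]).astype(int)
    im=p["pixels"][o[1]:o[1]+h,o[0]:o[0]+w,::-1];return cv2.resize(im,None,fx=S,fy=S,interpolation=cv2.INTER_CUBIC),o
E
python3 - <<'E'
from h import *
np.set_printoptions(precision=4,suppress=True)
P={n:cams.read_camera(n) for n in("side","top")}
def fit(th,x0,*a):
    PM=[]
    for n in P:
        r=cams.silhouettes(P[n],th);print(th,n,[(round(b["score"],2),np.round(b["xy"]),b["mask"].sum()) for b in r[:2]])
        if r: PM.append((P[n],r[0]["mask"]));print(n,fitcyl([PM[-1]],x0,*a))
    if PM: print("both",fitcyl(PM,x0,*a))
fit("rod_center",(.54,-.3),.03,.14,.01)
fit("plunger_top",(.563,.045),.093,.103,.024)
fit("thick_rod_center",(.63,-.277),.03,.11,.015)
print("rod by top",at_z(P["top"],(491.5,190.5),.14),"side",at_z(P["side"],(428,361),.14))
# machine overlay hypothesis
c=np.array([.610,.133]);y=-0.02+0.0
R2=np.array([[np.cos(y),-np.sin(y)],[np.sin(y),np.cos(y)]])
W=lambda a,b,z:np.r_[c+R2@[a,b],z]
rows=[]
for n,ce in(("top",(273,183)),("side",(362,230))):
    im,o=crop(P[n],ce,160,120,5 if 0 else 4);p=P[n]
    draw(im,p,[W(a,b,.012) for a,b in((-.095,-.15),(.095,-.15),(.095,.15),(-.095,.15))],(0,0,255),4,o)
    g=W(-.045,.09,0);h=W(-.045,-.09,0)
    draw(im,p,circ(g[0],g[1],.082,.017),(0,255,255),4,o);draw(im,p,[W(a,b,.074) for a,b in((-.075,.06),(-.015,.06),(-.015,.12),(-.075,.12))],(0,0,255),4,o)
    draw(im,p,circ(h[0],h[1],.103,.024),(0,255,255),4,o);rows.append(im)
cv2.imwrite("pics/ov1.png",cv2.resize(np.vstack(rows),None,fx=.62,fy=.62,interpolation=cv2.INTER_AREA))
for n in P: save(P[n],n+"1.png")
E
```

```text
rod_center side [(0.7, array([425., 373.]), np.int64(407)), (0.61, array([363., 232.]), np.int64(7332))]
side (array([ 0.5515, -0.3008]), np.float64(0.9322429906542056))
rod_center top [(0.59, array([271., 182.]), np.int64(11558)), (0.53, array([486., 196.]), np.int64(227))]
top (array([ 0.54, -0.3 ]), np.float64(-0.0))
both (array([ 0.5515, -0.3008]), np.float64(0.4661214953271028))
plunger_top side [(0.54, array([361., 237.]), np.int64(292))]
side (array([0.563 , 0.0492]), np.float64(0.8803680981595092))
plunger_top top [(0.91, array([311., 190.]), np.int64(394))]
top (array([0.567 , 0.0508]), np.float64(0.8418803418803419))
both (array([0.565 , 0.0503]), np.float64(0.8285911653784399))
thick_rod_center side [(0.8, array([454., 356.]), np.int64(528))]
side (array([ 0.6296, -0.2791]), np.float64(0.9630996309963099))
thick_rod_center top [(0.93, array([467., 159.]), np.int64(392))]
top (array([ 0.6334, -0.2765]), np.float64(0.9725))
both (array([ 0.6327, -0.2764]), np.float64(0.925099037917374))
rod by top [ 0.5502 -0.3003  0.14  ] side [ 0.5494 -0.3006  0.14  ]
```

View pics/ov1.png

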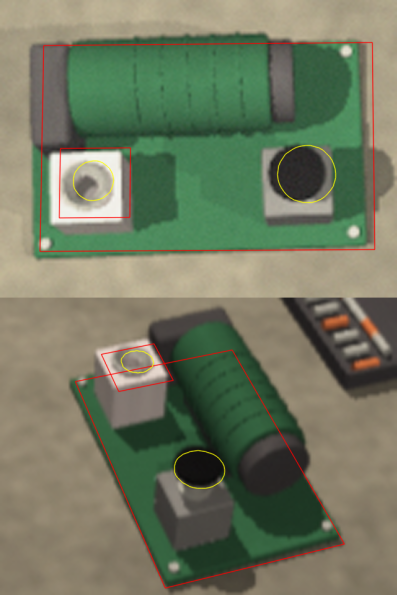

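Overlay: hypothesis was ~6 mm off in y and ~0.036 rad in yaw (funnel at ~(85,183), plate front edge tilted). The plunger fit gives (0.566, 0.0505), which puts the guide mouth at about (0.562, 0.230). The slim rod is at (0.5505, -0.3005), 85 mm from the thick rod (84 expected). Moving toward the rod.

{"op": "step_arm", "data": {
  "deltas": [
    {"offset":[-3.35,-2.9,-0.5],"roll":0},
    {"offset":[-3.35,-2.9,-0.5],"roll":0},
    {"offset":[-3.35,-2.9,-0.5],"roll":0},
    {"offset":[-3.35,-2.9,-0.5],"roll":0},
    {"offset":[-3.35,-2.9,-0.5],"roll":0},
    {"offset":[-3.35,-2.9,-0.5],"roll":0},
    {"offset":[-3.35,-2.9,-0.5],"roll":0},
    {"offset":[-3.35,-2.9,-0.5],"roll":0},
    {"offset":[-3.35,-2.9,-0.5],"roll":0},
    {"offset":[-3.35,-2.9,-0.5],"roll":0},
    {"offset":[-3.35,-2.9,-0.5],"roll":0},
    {"offset":[-3.35,-2.9,-0.5],"roll":0}
  ],
  "fingers": 7,
  "grip_force": 30
}}

```text
t: 2.8
tool_pos: [0.4505, 0.1498, 0.2791]
orientation: [0.37, 3.119, 0.001]
force: [-0.1, 1.3, 0.2]
opening: 0.0698
```

{"op": "step_arm", "data": {
  "deltas": [
    {"offset":[-1.7,-3.45,0],"roll":0.187},
    {"offset":[0,0,0],"roll":0.187},
    {"offset":[0,0,0],"roll":0.187},
    {"offset":[0,0,0],"roll":0.187},
    {"offset":[0,0,0],"roll":0.187},
    {"offset":[0,0,0],"roll":0.187},
    {"offset":[0,0,0],"roll":0.187},
    {"offset":[0,0,0],"roll":0.187}
  ]
}}

```text
t: 3.8
tool_pos: [0.4582, 0.1136, 0.2787]
orientation: [2.399, 2.028, 0.0]
force: [-1.0, -0.4, -0.7]
opening: 0.0697
```

```bash
cat >> h.py <<'E'
def plan(X,jaw=None,rows=1):
    s=robot.read_state();M=R.from_rotvec(s["orientation"]).as_matrix();d=np.asarray(X)-s["tool_pos"]
    a=np.degrees(np.arctan2(M[1,1],M[0,1]));print("pos",s["tool_pos"],"jaw",a,"tilt",M[:,2],"q",s["q"],"F",s["force"])
    print("tool offset cm",np.round(M.T@d*100,2),"per row",np.round(M.T@d*100/rows,3))
    if jaw is not None: print("roll",-np.radians((jaw-a+90)%180-90),"or full",-np.radians((jaw-a+180)%360-180))
E
python3 - <<'E'
from h import *
np.set_printoptions(precision=4,suppress=True)
plan((.5505,-.3005,.22),-73.8,12)
E
```

```text
pos [0.4582 0.1136 0.2787] jaw -9.578328672842055 tilt [ 0.0002  0.     -1.    ] q [ 0.1344 -0.2386  1.7354  0.      1.6445  0.3015] F [-1.0135 -0.4399 -0.682 ]
tool offset cm [-39.3   15.99   5.87] per row [-3.275  1.333  0.489]
roll 1.1208796157925425 or full 1.1208796157925425
```

{"op": "step_arm", "data": {
  "deltas": [
    {"offset":[-3.275,1.333,0.2]},
    {"offset":[-3.275,1.333,0.2]},
    {"offset":[-3.275,1.333,0.2]},
    {"offset":[-3.275,1.333,0.2]},
    {"offset":[-3.275,1.333,0.2]},
    {"offset":[-3.275,1.333,0.2]},
    {"offset":[-3.275,1.333,0.2]},
    {"offset":[-3.275,1.333,0.2]},
    {"offset":[-3.275,1.333,0.2]},
    {"offset":[-3.275,1.333,0.2]},
    {"offset":[-3.275,1.333,0.2]},
    {"offset":[-3.275,1.333,0.2]}
  ]
}}

```text
schema error: expected keys offset, roll
```

{"op": "step_arm", "data": {
  "deltas": [
    {"offset":[0,0,0.5],"roll":0.16},
    {"offset":[0,0,0.5],"roll":0.16},
    {"offset":[0,0,0.5],"roll":0.16},
    {"offset":[0,0,0.5],"roll":0.16},
    {"offset":[0,0,0.5],"roll":0.16},
    {"offset":[0,0,0.5],"roll":0.16},
    {"offset":[0,0,0.5],"roll":0.16},
    {"offset":[0,0,0],"roll":0}
  ]
}}

```text
t: 4.8
tool_pos: [0.4579, 0.1136, 0.2433]
orientation: [3.108, 0.455, -0.001]
force: [-0.6, -0.3, 0.3]
opening: 0.0702
```

```bash
python3 - <<'E'
from h import *
np.set_printoptions(precision=4,suppress=True)
P={n:cams.read_camera(n) for n in("side","top")}
PM=[]
for n in P:
    for b in cams.silhouettes(P[n],"rod_center"):
        print(n,b["score"],b["xy"],b["mask"].sum())
        if b["mask"].sum()<1000:
            m=b["mask"]; f=fitcyl([(P[n],m)],(.5505,-.3005),.03,.14,.01);print(f)
            if f[1]>.3: PM.append((P[n],m));break
x,_=fitcyl(PM,(.5505,-.3005),.03,.14,.01);print("both",x,_)
plan((x[0],x[1],.103),-73.8,12)
ims=[]
for n in P:
    im,o=crop(P[n],proj(P[n],(x[0],x[1],.1)),100,120,4);draw(im,P[n],cylhull(P[n],*x,.03,.14,.01)[:,0,:] if 0 else circ(*x,.14,.01),(0,0,255),4,o);draw(im,P[n],circ(*x,.03,.012),(0,255,255),4,o);ims.append(im)
cv2.imwrite("pics/rod.png",np.hstack(ims))
E
```

```text
side 0.95 [421.6, 374.7] 375
(array([ 0.5507, -0.3023]), np.float64(0.8773584905660378))
top 0.55 [484.2, 194.9] 280
(array([ 0.5515, -0.2994]), np.float64(0.9523809523809523))
both [ 0.5518 -0.3003] 0.8976625256865309
pos [0.4583 0.1136 0.244 ] jaw -73.2449192242742 tilt [ 0.0005  0.0001 -1.    ] q [ 0.1344 -0.2318  1.7922 -0.      1.5806  1.4127] F [-0.133  -0.2893  0.4507]
tool offset cm [-2.99 42.33 14.1 ] per row [-0.249  3.527  1.175]
roll 0.0096879871509394 or full 0.0096879871509394
```

View pics/rod.png

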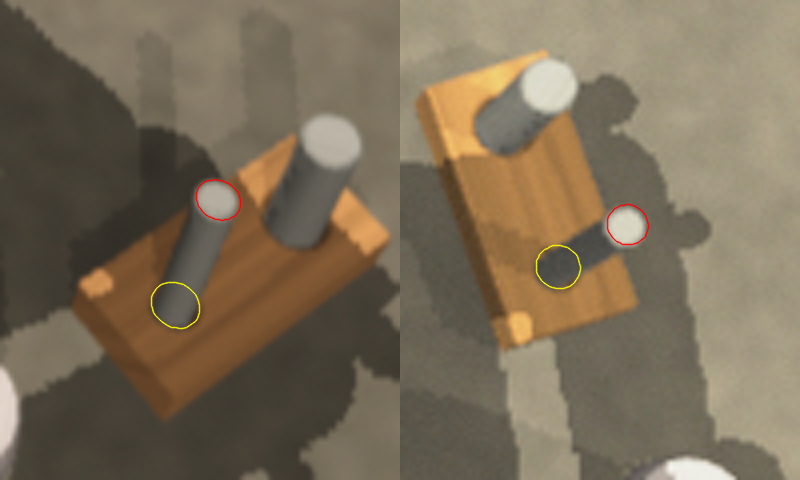

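The first call was refused (missing roll), so only the roll happened. The overlay fits the rod's top and foot in both views: (0.5515, -0.3003), upright. Moving over it.

{"op": "step_arm", "data": {
  "deltas": [
    {"offset":[-0.249,3.527,0.2],"roll":0},
    {"offset":[-0.249,3.527,0.2],"roll":0},
    {"offset":[-0.249,3.527,0.2],"roll":0},
    {"offset":[-0.249,3.527,0.2],"roll":0},
    {"offset":[-0.249,3.527,0.2],"roll":0},
    {"offset":[-0.249,3.527,0.2],"roll":0},
    {"offset":[-0.249,3.527,0.2],"roll":0},
    {"offset":[-0.249,3.527,0.2],"roll":0},
    {"offset":[-0.249,3.527,0.2],"roll":0},
    {"offset":[-0.249,3.527,0.2],"roll":0},
    {"offset":[-0.249,3.527,0.2],"roll":0},
    {"offset":[-0.249,3.527,0.2],"roll":0}
  ]
}}

```text
t: 6.5
tool_pos: [0.5508, -0.3018, 0.2197]
orientation: [3.108, 0.457, 0.0]
force: [-0.2, 0.6, 0.8]
opening: 0.07
```

```bash
python3 - <<'E'
from h import *
np.set_printoptions(precision=4,suppress=True)
plan((.5515,-.3003,.103),-73.8,8)
E
```

```text
pos [ 0.5508 -0.3018  0.2197] jaw -73.28456455731161 tilt [ 0.0003 -0.0001 -1.    ] q [-0.5829  0.205   1.4032  0.0001  1.533   0.6962] F [-0.2248  0.6042  0.8449]
tool offset cm [ 0.11 -0.12 11.67] per row [ 0.013 -0.016  1.459]
roll 0.008996045556386861 or full 0.008996045556386861
```

{"op": "step_arm", "data": {
  "deltas": [
    {"offset":[0.11,-0.12,1.5],"roll":0},
    {"offset":[0,0,1.5],"roll":0},
    {"offset":[0,0,1.5],"roll":0},
    {"offset":[0,0,1.5],"roll":0},
    {"offset":[0,0,1.5],"roll":0},
    {"offset":[0,0,1.5],"roll":0},
    {"offset":[0,0,1.3],"roll":0},
    {"offset":[0,0,1.3],"roll":0},
    {"offset":[0,0,0],"roll":0},
    {"offset":[0,0,0],"roll":0}
  ]
}}

```text
t: 7.75
tool_pos: [0.5515, -0.2993, 0.1041]
orientation: [3.108, 0.454, 0.001]
force: [-0.4, -0.3, 0.4]
opening: 0.0705
```

{"op": "step_arm", "data": {
  "deltas": [
    {"offset":[0,0,0],"roll":0},
    {"offset":[0,0,0],"roll":0},
    {"offset":[0,0,0],"roll":0},
    {"offset":[0,0,0],"roll":0},
    {"offset":[0,0,0],"roll":0},
    {"offset":[0,0,0],"roll":0},
    {"offset":[0,0,0],"roll":0},
    {"offset":[0,0,0],"roll":0}
  ],
  "fingers": 1.5,
  "grip_force": 35
}}

```text
t: 8.75
tool_pos: [0.5512, -0.2991, 0.1036]
orientation: [3.109, 0.453, -0.0]
force: [-0.0, 0.1, 0.1]
opening: 0.0194
```

{"op": "step_arm", "data": {
  "deltas": [
    {"offset":[0,0,-0.5],"roll":0},
    {"offset":[0,0,-1],"roll":0},
    {"offset":[0,0,-1.5],"roll":0},
    {"offset":[0,0,-1.5],"roll":0},
    {"offset":[0,0,-1.5],"roll":0},
    {"offset":[0,0,-1.5],"roll":0},
    {"offset":[0,0,-1.5],"roll":0},
    {"offset":[0,0,-1.5],"roll":0},
    {"offset":[0,0,-1.5],"roll":0},
    {"offset":[0,0,-1.5],"roll":0},
    {"offset":[0,0,-1.5],"roll":0},
    {"offset":[0,0,0],"roll":0}
  ]
}}

```text
t: 10.25
tool_pos: [0.552, -0.2996, 0.2557]
orientation: [3.107, 0.453, 0.004]
force: [-0.0, 0.4, -3.7]
opening: 0.0195
```

```bash
python3 - <<'E'
from h import *
np.set_printoptions(precision=4,suppress=True)
plan((.562,.230,.255),None,12); print(robot.read_state()["opening"])
P={n:cams.read_camera(n) for n in("side","top")}
# fit machine pose (x,y,yaw) from funnel/plunger/plate with the masks of plate-coloured + overlay
from scipy.optimize import minimize
def box(p,W,a0,a1,b0,b1,z0,z1,m):
    h=cv2.convexHull(np.array([proj(p,W(a,b,z)) for a in(a0,a1) for b in(b0,b1) for z in(z0,z1)],np.float32));cv2.fillPoly(m,[np.round(h*16).astype(np.int32)],1,shift=4)
def model(p,v):
    c,s=np.cos(v[2]),np.sin(v[2]);W=lambda a,b,z:(v[0]+c*a-s*b,v[1]+s*a+c*b,z)
    m=np.zeros((480,640),np.uint8);box(p,W,-.095,.095,-.15,.15,0,.012,m);return m
PM=[]
for n in P:
    r=cams.silhouettes(P[n],"machine");M=max(r,key=lambda b:b["score"])["mask"]
    im=cv2.cvtColor(P[n]["pixels"],cv2.COLOR_RGB2HSV)
    PM.append((P[n],M));print(n,M.sum(),r[0]["score"])
# front (-x), right (-y) plate edges from mask: compare model to mask only where no superstructure: use hull of plate U block U housing U motor
def full(p,v):
    m=model(p,v);c,s=np.cos(v[2]),np.sin(v[2]);W=lambda a,b,z:(v[0]+c*a-s*b,v[1]+s*a+c*b,z)
    box(p,W,-.075,-.015,.06,.12,0,.074,m);box(p,W,-.075,-.015,-.12,-.06,0,.067,m)
    for b,z0,z1,rr in((.09,.074,.082,.0215),(-.09,.067,.093,.01),(-.09,.093,.103,.024)):
        w=W(-.045,b,0);m|=cylmask(p,w[0],w[1],z0,z1,rr).astype(np.uint8)
    return m>0
def cost(u,PM=PM):
    v=[u[0]/100,u[1]/100,u[2]/50];t=0
    for p,M in PM:
        k=full(p,v);t+=3*(k&~M).sum()+.5*(M&~k).sum()
    return t
x0=np.array([61,13.9,1.])
for PMs in([PM[0]],[PM[1]],PM):
    o=minimize(cost,x0,args=(PMs,),method="Nelder-Mead",options=dict(initial_simplex=x0+np.vstack([np.zeros(3),np.eye(3)])))
    x=o.x;v=[x[0]/100,x[1]/100,x[2]/50];c,s=np.cos(v[2]),np.sin(v[2]);print(v,o.fun,"guide",v[0]-c*.045-s*.09,v[1]-s*.045+c*.09,"plunger",v[0]-c*.045+s*.09,v[1]-s*.045-c*.09)
ims=[]
g=(v[0]-c*.045-s*.09,v[1]-s*.045+c*.09);h=(v[0]-c*.045+s*.09,v[1]-s*.045-c*.09)
for n in P:
    for q,z,r in((g,.082,.017),(h,.103,.024)):
        im,o=crop(P[n],proj(P[n],(*q,.08)),50,50,6);draw(im,P[n],circ(*q,z,r),(0,0,255),6,o)
        if q is g: draw(im,P[n],circ(*q,z,.0215),(0,255,255),6,o)
        ims.append(im)
cv2.imwrite("pics/mach.png",np.vstack([np.hstack(ims[:2]),np.hstack(ims[2:])]))
E
```

```text
pos [ 0.552  -0.2996  0.2557] jaw -73.39425569045521 tilt [ 0.0026 -0.0017 -1.    ] q [-0.5788  0.1907  1.3543  0.      1.5934  0.7022] F [-0.0102  0.3698 -3.7328]
tool offset cm [ 16.09 -50.46  -0.01] per row [ 1.341 -4.205 -0.001]
0.019519591218536515
side 6865 0.9
top 11592 0.69
[np.float64(0.611259805812757), np.float64(0.14629782878943762), np.float64(-0.0008210090877914922)] 1676.5 guide 0.5663337117886146 0.23633474386172287 plunger 0.5661859301694142 0.05633480452675249
[np.float64(0.6130921889288982), np.float64(0.14141410536694102), np.float64(0.019588870313214445)] 529.5 guide 0.5663379368596181 0.23051539555649003 plunger 0.569863708018827 0.05054992959778759
[np.float64(0.6123464036047743), np.float64(0.14351373085747052), np.float64(0.0035771930115478428)] 2319.5 guide 0.5670247448370221 0.23335218168193333 plunger 0.5676686382058554 0.053353333348591006
```

View pics/mach.png

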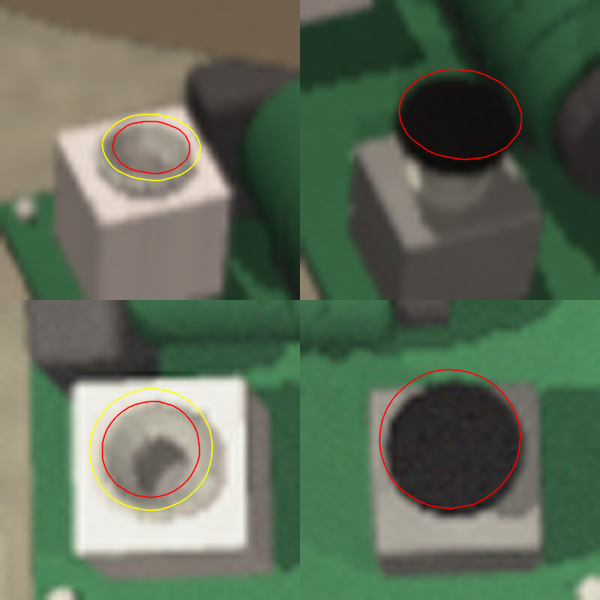

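Crops: funnel centre is ~(+8,+6) crop px from the overlay (about 2-3 mm), plunger ~(+5,+6). That gives guide ≈ (0.5645, 0.2305), plunger ≈ (0.566, 0.0505). Carrying the rod over the guide.

{"op": "step_arm", "data": {
  "deltas": [
    {"offset":[0.7,-2.1,0],"roll":0},
    {"offset":[1.362,-4.2,0],"roll":0},
    {"offset":[1.362,-4.2,0],"roll":0},
    {"offset":[1.362,-4.2,0],"roll":0},
    {"offset":[1.362,-4.2,0],"roll":0},
    {"offset":[1.362,-4.2,0],"roll":0},
    {"offset":[1.362,-4.2,0],"roll":0},
    {"offset":[1.362,-4.2,0],"roll":0},
    {"offset":[1.362,-4.2,0],"roll":0},
    {"offset":[1.362,-4.2,0],"roll":0},
    {"offset":[1.362,-4.2,0],"roll":0},
    {"offset":[1.362,-4.2,0],"roll":0}
  ]
}}

```text
t: 11.95
tool_pos: [0.5623, 0.2109, 0.2532]
orientation: [-3.108, -0.455, 0.001]
force: [0.3, 0.2, -4.0]
opening: 0.0192
```

{"op": "step_arm", "data": {
  "deltas": [
    {"offset":[0.7,-2.1,0],"roll":0},
    {"offset":[0,0,1],"roll":0},
    {"offset":[0,0,1],"roll":0},
    {"offset":[0,0,1],"roll":0},
    {"offset":[0,0,1],"roll":0},
    {"offset":[0,0,1],"roll":0},
    {"offset":[0,0,1],"roll":0},
    {"offset":[0,0,0.5],"roll":0},
    {"offset":[0,0,0],"roll":0},
    {"offset":[0,0,0],"roll":0}
  ]
}}

```text
t: 13.2
tool_pos: [0.5645, 0.2309, 0.1891]
orientation: [-3.109, -0.454, -0.001]
force: [0.5, 0.7, -4.2]
opening: 0.0192
```

```bash
python3 - <<'E'
from h import *
np.set_printoptions(precision=4,suppress=True)
G=(.5645,.2305);plan((*G,.19),None)
P={n:cams.read_camera(n) for n in("side","top")}
t=robot.read_state()["tool_pos"];f=t[2]+.0188-.112;print("foot",f)
ims=[];PM=[]
for n in P:
    for b in cams.silhouettes(P[n],"rod_center")[:2]:
        k=b["mask"].sum();print(n,round(b["score"],2),b["xy"],k)
        if k<900:
            print(n,fitcyl([(P[n],b["mask"])],t[:2],f,t[2]-.003,.01));PM.append((P[n],b["mask"]))
    im,o=crop(P[n],proj(P[n],(*G,.10)),50,60,8)
    draw(im,P[n],circ(*G,.082,.017),(0,0,255),8,o);draw(im,P[n],circ(*G,.082,.0215),(0,255,255),8,o);draw(im,P[n],circ(t[0],t[1],f,.01),(255,0,0),8,o);ims.append(im)
if PM: print(fitcyl(PM,t[:2],f,t[2]-.003,.01))
cv2.imwrite("pics/pre.png",np.hstack(ims))
E
```

```text
pos [0.5645 0.2309 0.1891] jaw -73.39371949881362 tilt [ 0.0007  0.0002 -1.    ] q [ 0.3042  0.1705  1.4979 -0.      1.4724  1.5851] F [ 0.4648  0.6978 -4.2404]
tool offset cm [-0.01  0.03 -0.09] per row [-0.006  0.035 -0.087]
foot 0.0960614498578813
side 0.54 [335.2, 175.8] 277
side (array([0.5658, 0.2318]), np.float64(0.7339449541284404))
side 0.42 [358.6, 239.2] 299
side (array([0.5645, 0.2309]), np.float64(-0.0))
(array([0.5658, 0.2318]), np.float64(0.3669724770642202))
```

View pics/pre.png

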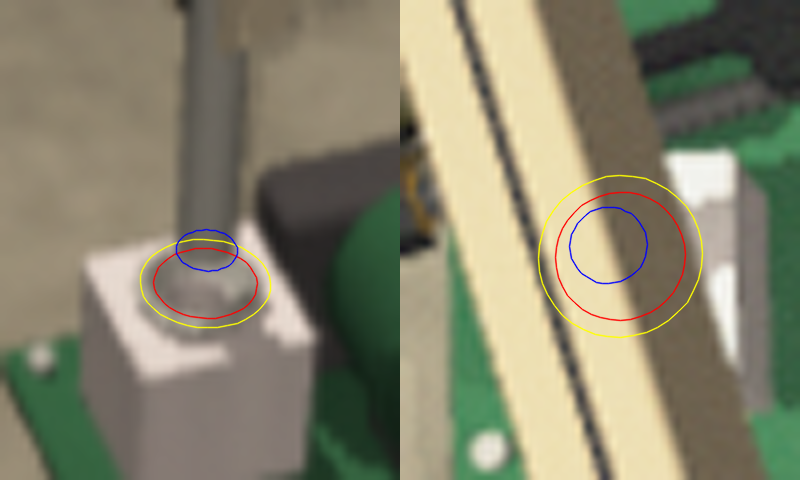

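Side view: rod foot ~(212,245) sits just above the funnel, ~1 mm right of its centre (205,284). Trim 1 mm in -x and start down slowly.

{"op": "step_arm", "data": {
  "deltas": [
    {"offset":[-0.1,-0.03,0.2],"roll":0},
    {"offset":[0,0,0.4],"roll":0},
    {"offset":[0,0,0.4],"roll":0},
    {"offset":[0,0,0.3],"roll":0},
    {"offset":[0,0,0.3],"roll":0},
    {"offset":[0,0,0.2],"roll":0},
    {"offset":[0,0,0.2],"roll":0}
  ]
}}

```text
t: 14.28
tool_pos: [0.5632, 0.2308, 0.1686]
orientation: [-3.109, -0.454, -0.0]
force: [0.3, -0.1, -3.8]
opening: 0.0194
```

{"op": "step_arm", "data": {
  "deltas": [
    {"offset":[0,0,0.2],"roll":0},
    {"offset":[0,0,0.2],"roll":0},
    {"offset":[0,0,0.2],"roll":0}
  ]
}}

```text
t: 14.65
tool_pos: [0.5632, 0.2307, 0.1626]
orientation: [3.109, 0.454, 0.0]
force: [0.4, 0.3, -4.5]
opening: 0.0195
```

{"op": "step_arm", "data": {
  "deltas": [
    {"offset":[0,0,0.2],"roll":0},
    {"offset":[0,0,0.2],"roll":0},
    {"offset":[0,0,0.2],"roll":0}
  ]
}}

```text
t: 15.02
tool_pos: [0.5631, 0.2308, 0.1565]
orientation: [-3.109, -0.454, -0.0]
force: [0.1, 0.1, -3.2]
opening: 0.0195
```

{"op": "step_arm", "data": {
  "deltas": [
    {"offset":[0,0,0.2],"roll":0},
    {"offset":[0,0,0.2],"roll":0},
    {"offset":[0,0,0],"roll":0}
  ]
}}

```text
t: 15.4
tool_pos: [0.563, 0.2307, 0.1523]
orientation: [3.109, 0.454, -0.001]
force: [-0.3, 0.3, -3.8]
opening: 0.0195
```

{"op": "step_arm", "data": {
  "deltas": [
    {"offset":[0,0,0.3],"roll":0},
    {"offset":[0,0,0.3],"roll":0},
    {"offset":[0,0,0.3],"roll":0}
  ]
}}

```text
t: 15.78
tool_pos: [0.5631, 0.2307, 0.1433]
orientation: [3.109, 0.454, -0.0]
force: [-0.4, -0.7, -3.3]
opening: 0.0195
```

{"op": "step_arm", "data": {
  "deltas": [
    {"offset":[0,0,0.3],"roll":0},
    {"offset":[0,0,0.3],"roll":0},
    {"offset":[0,0,0.3],"roll":0}
  ]
}}

```text
t: 16.15
tool_pos: [0.5631, 0.2307, 0.1344]
orientation: [-3.109, -0.454, 0.0]
force: [-1.0, -1.2, -2.9]
opening: 0.0194
```

{"op": "step_arm", "data": {
  "deltas": [
    {"offset":[0,0,0.3],"roll":0},
    {"offset":[0,0,0.3],"roll":0},
    {"offset":[0,0,0.3],"roll":0}
  ]
}}

```text
t: 16.52
tool_pos: [0.5631, 0.2307, 0.1254]
orientation: [-3.109, -0.454, 0.0]
force: [-0.2, 0.1, -4.2]
opening: 0.019
```

Sliding freely. About 9-10 mm remain.

{"op": "step_arm", "data": {
  "deltas": [
    {"offset":[0,0,0.2],"roll":0},
    {"offset":[0,0,0.2],"roll":0},
    {"offset":[0,0,0.2],"roll":0},
    {"offset":[0,0,0.1],"roll":0}
  ]
}}

```text
t: 17.02
tool_pos: [0.5631, 0.2307, 0.1185]
orientation: [3.109, 0.454, -0.0]
force: [0.2, 0.7, -3.6]
opening: 0.0194
```

{"op": "step_arm", "data": {
  "deltas": [
    {"offset":[0,0,0.1],"roll":0},
    {"offset":[0,0,0.1],"roll":0}
  ]
}}

```text
t: 17.27
tool_pos: [0.5632, 0.2308, 0.1167]
orientation: [-3.109, -0.454, -0.0]
force: [0.1, 0.1, -3.6]
opening: 0.0193
```

{"op": "step_arm", "data": {
  "deltas": [
    {"offset":[0,0,0.1],"roll":0}
  ]
}}

```text
t: 17.4
tool_pos: [0.5632, 0.2307, 0.1156]
orientation: [3.109, 0.454, 0.0]
force: [-0.0, 0.3, -0.1]
opening: 0.0193
```

Contact at TCP z 0.1156, exactly the predicted home height. A touch more, then release.

{"op": "step_arm", "data": {
  "deltas": [
    {"offset":[0,0,0.03],"roll":0},
    {"offset":[0,0,0],"roll":0}
  ]
}}

```text
t: 17.65
tool_pos: [0.5633, 0.2308, 0.1156]
orientation: [-3.109, -0.454, -0.001]
force: [-1.1, -0.6, -1.3]
opening: 0.0195
```

{"op": "step_arm", "data": {
  "deltas": [
    {"offset":[0,0,0],"roll":0},
    {"offset":[0,0,0],"roll":0},
    {"offset":[0,0,0],"roll":0},
    {"offset":[0,0,0],"roll":0},
    {"offset":[0,0,0],"roll":0}
  ],
  "fingers": 6
}}

```text
t: 18.27
tool_pos: [0.5631, 0.2308, 0.1154]
orientation: [-3.109, -0.454, -0.0]
force: [-0.2, -0.0, -0.9]
opening: 0.0593
```

{"op": "step_arm", "data": {
  "deltas": [
    {"offset":[0,0,-0.5],"roll":0},
    {"offset":[0,0,-1.5],"roll":0},
    {"offset":[0,0,-2],"roll":0},
    {"offset":[0,0,-2],"roll":0},
    {"offset":[0,0,-2],"roll":0},
    {"offset":[0,0,-2],"roll":0},
    {"offset":[0,0,0],"roll":0}
  ]
}}

```text
t: 19.15
tool_pos: [0.5644, 0.2311, 0.2182]
orientation: [-3.108, -0.453, -0.007]
force: [0.0, 0.0, -0.8]
opening: 0.06
```

```bash
python3 - <<'E'
from h import *
np.set_printoptions(precision=4,suppress=True)
plan((.566,.0505,.14),90,10)
E
```

```text
pos [0.5644 0.2311 0.2182] jaw -73.3999001040158 tilt [ 0.0041  0.0013 -1.    ] q [0.3046 0.153  1.4643 0.     1.52   1.5857] F [ 0.0229  0.017  -0.8185]
tool offset cm [-5.05 17.36  7.8 ] per row [-0.505  1.736  0.78 ]
roll 0.2897263993448928 or full -2.8518662542449005
```

{"op": "step_arm", "data": {
  "deltas": [
    {"offset":[-0.5,1.74,0],"roll":0},
    {"offset":[-0.5,1.74,0],"roll":0},
    {"offset":[-0.5,1.74,0],"roll":0},
    {"offset":[-0.5,1.74,0],"roll":0},
    {"offset":[-0.5,1.74,0],"roll":0},
    {"offset":[-0.5,1.74,0],"roll":0},
    {"offset":[-0.5,1.74,0],"roll":0},
    {"offset":[-0.5,1.74,0],"roll":0},
    {"offset":[-0.5,1.74,0],"roll":0},
    {"offset":[-0.5,1.74,0],"roll":0},
    {"offset":[0,0,0],"roll":0}
  ],
  "fingers": 0
}}

```text
t: 20.52
tool_pos: [0.565, 0.0483, 0.2154]
orientation: [3.109, 0.451, 0.0]
force: [0.6, 0.5, 1.0]
opening: 0.0001
```

```bash
python3 - <<'E'
from h import *
np.set_printoptions(precision=4,suppress=True)
plan((.565,.0505,.12),None,8);print(robot.read_state()["opening"])
P={n:cams.read_camera(n) for n in("side","top")}
for n in P:
    print(n,[(b["xy"],b["score"],fitcyl([(P[n],b["mask"])],(.5635,.2307),.082,.152,.01)) for b in cams.silhouettes(P[n],"rod_center")[:2] if b["mask"].sum()<900])
x=(.5635,.2307);ims=[]
for n in P:
    im,o=crop(P[n],proj(P[n],(*x,.1)),60,70,6);draw(im,P[n],circ(*x,.152,.01),(0,0,255),6,o);draw(im,P[n],circ(*x,.082,.0215),(0,255,255),6,o);ims.append(im)
cv2.imwrite("pics/home.png",np.hstack(ims))
E
```

```text
pos [0.565  0.0483 0.2154] jaw -73.50095693515776 tilt [ 0.0001 -0.0001 -1.    ] q [-0.0051  0.0432  1.5864 -0.0001  1.5119  1.2778] F [0.5952 0.4626 0.9775]
tool offset cm [ 0.06 -0.21  9.54] per row [ 0.007 -0.027  1.192]
9.511204030345405e-05
side [([334.7, 184.8], 0.54, (array([0.5639, 0.2355]), np.float64(0.7547169811320755)))]
top [([227.2, 194.8], 0.46, (array([0.5623, 0.2309]), np.float64(0.9210526315789473)))]
```

View pics/home.png

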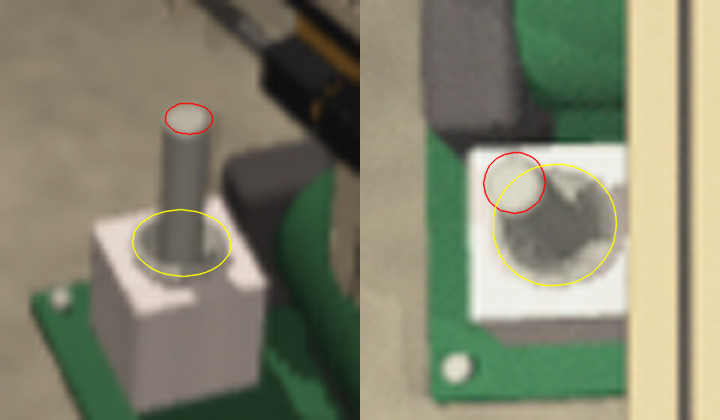

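Rod is home: its top matches the 0.152 m overlay in both views (crop (188,118) and (514,183)). Now the plunger.

{"op": "step_arm", "data": {
  "deltas": [
    {"offset":[0.06,-0.21,1.5],"roll":0},
    {"offset":[0,0,1.5],"roll":0},
    {"offset":[0,0,1.5],"roll":0},
    {"offset":[0,0,1.5],"roll":0},
    {"offset":[0,0,1.5],"roll":0},
    {"offset":[0,0,1.5],"roll":0},
    {"offset":[0,0,0.8],"roll":0},
    {"offset":[0,0,0],"roll":0}
  ]
}}

```text
t: 21.72
tool_pos: [0.5645, 0.0519, 0.1165]
orientation: [-3.109, -0.453, 0.002]
force: [-0.2, -0.4, 0.2]
opening: 0.0004
```

{"op": "step_arm", "data": {
  "deltas": [
    {"offset":[0,0,0.3],"roll":0},
    {"offset":[0,0,0.2],"roll":0},
    {"offset":[0,0,0.2],"roll":0},
    {"offset":[0,0,0],"roll":0}
  ]
}}

```text
t: 22.22
tool_pos: [0.5648, 0.0519, 0.1102]
orientation: [-3.109, -0.454, 0.0]
force: [-1.1, 0.4, 0.2]
opening: 0.0002
```

{"op": "step_arm", "data": {
  "deltas": [
    {"offset":[0,0,0.2],"roll":0},
    {"offset":[0,0,0.2],"roll":0},
    {"offset":[0,0,0.2],"roll":0},
    {"offset":[0,0,0],"roll":0}
  ]
}}

```text
t: 22.72
tool_pos: [0.5647, 0.0519, 0.104]
orientation: [-3.109, -0.454, 0.001]
force: [0.2, -0.1, -0.0]
opening: 0.0007
```

{"op": "step_arm", "data": {
  "deltas": [
    {"offset":[0,0,0.2],"roll":0},
    {"offset":[0,0,0],"roll":0}
  ]
}}

```text
t: 22.98
tool_pos: [0.5651, 0.0519, 0.1028]
orientation: [3.109, 0.454, 0.001]
force: [-2.3, -0.0, 4.4]
opening: 0.0004
```

{"op": "step_arm", "data": {
  "deltas": [
    {"offset":[0,0,0.2],"roll":0},
    {"offset":[0,0,0],"roll":0}
  ]
}}

```text
t: 23.22
tool_pos: [0.5651, 0.0519, 0.1008]
orientation: [3.109, 0.454, 0.001]
force: [-1.5, -0.4, 5.3]
opening: 0.0003
```

Contact at 0.103 and moving at 5.3 N, as expected. Continue to about 0.091.

{"op": "step_arm", "data": {
  "deltas": [
    {"offset":[0,0,0.2],"roll":0},
    {"offset":[0,0,0.2],"roll":0},
    {"offset":[0,0,0.2],"roll":0},
    {"offset":[0,0,0],"roll":0}
  ]
}}

```text
t: 23.72
tool_pos: [0.5652, 0.0519, 0.0951]
orientation: [3.109, 0.454, 0.001]
force: [-1.7, -0.3, 7.2]
opening: 0.0004
```

{"op": "step_arm", "data": {
  "deltas": [
    {"offset":[0,0,0.2],"roll":0},
    {"offset":[0,0,0.2],"roll":0},
    {"offset":[0,0,0],"roll":0},
    {"offset":[0,0,0],"roll":0}
  ]
}}

```text
t: 24.22
tool_pos: [0.5652, 0.0519, 0.0913]
orientation: [3.109, 0.454, 0.001]
force: [-3.9, 0.8, 8.9]
opening: 0.0004
```

```bash
python3 - <<'E'
from h import *
np.set_printoptions(precision=4,suppress=True)
p=cams.read_camera("side");im,o=crop(p,proj(p,(.56,.13,.09)),130,110,6);cv2.imwrite("pics/end.png",im)
s=robot.read_state();print(s["t"],s["tool_pos"],s["force"])
E
```

```text
24.275 [0.5652 0.0519 0.0914] [-4.1834  0.4686  8.813 ]
```

View pics/end.png

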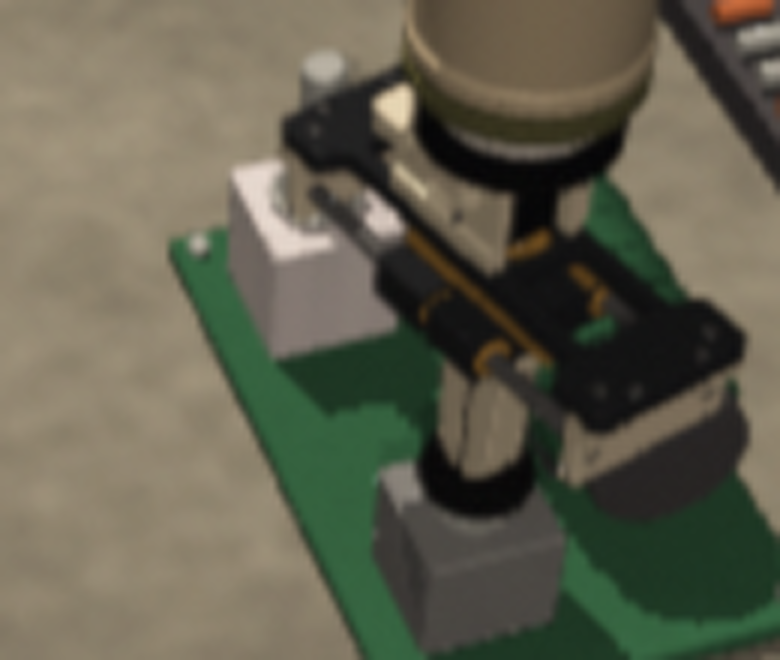

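```bash
python3 -c "
from plant import robot
print(robot.close_job());s=robot.read_state();print(s['t'],s['tool_pos'],s['force'])"
```

```text
the job is handed in; nothing more can be done
None
the job is handed in; nothing more can be done
```

The slim rod is fully home in the guide and released, and I handed the job in at about 24 s with the arm still holding the run plunger about half-way down.

- **Rod:** it slid down the guide held in the gripper, with no sign of resistance. It touched bottom at a tool height of 0.1156 m, exactly the height predicted for fully home. Afterwards its top matched the 0.152 m mark in both cameras.
- **Plunger:** the closed fingertips touched it at about 0.103 m. They are holding it at 0.0914 m, about 11.6 mm of travel, against 8.8 N; it never went deeper.
- **Left alone:** I did not touch the thick rod, the can or the wrench. I did not check them again with the cameras at the end.

Not everything agreed:
- **Networks:** some of their detections were wrong or scored low. The side camera alone put the standing rod 5 mm away from where the top camera and the contact put it.
- **Machine fit:** my fit to the machine's outline was 2–3 mm off, so I corrected it by eye from the camera crops.
- **Refused move:** one move call was refused for missing values, with no effect beyond the roll being done before that shift.
- **Sideways force:** about 4 N of sideways force was on the fingertips at the end. I took it to be friction on the plunger head but did not confirm that.

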